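# Stack the culture dish on a pile of unknown height

## Task

Take the orange-lidded culture dish out from under the lamp of the inclined viewing stand, gripping it above its underside so that your fingers do not land on the pile, and add it to the pile in the dish stacker, lid up, flat and squarely over the pile between the two guides. How high the pile stands differs every time: lower the dish gently until you feel it resting on the pile, and only then let go; never let it drop or ram the pile. Leave the blue-lidded and white-lidded dishes and the pen where they are.

Things in the scene. Friction and masses are not known exactly. Their poses are not given: they have to be found in the camera images.
- orange_dish: the dish to be stacked: closed round culture dish, 55 mm diameter, 24 mm high, clear base and orange lid, about 60 g. Origin at the centre of its underside, z towards the lid. It starts on one of the two rests of the viewing stand, its z axis leaning 27 degrees from vertical.
- blue_dish: same size of dish with a blue lid, on the other rest of the viewing stand; to be left alone. Same origin and axes.
- viewer: fixed viewing stand: white base 110 x 180 x 12 mm with two inclined rests at y = +60 and -60 mm. Origin at the centre of its underside, z up. Each rest slopes 27 degrees, facing the stand's -x side and up: a dish on it leans with its lid towards -x. A dish overhangs its rest by 12.5 mm on both y sides, so fingers closing along the stand's y straddle dish and rest.
- rest (a point): middle of the upper surface of the +y rest of the viewing stand, 80 mm above the bench (axes of the stand); the other rest is the same, 120 mm away along -y. A rest is a grey plate 60 mm long, 30 mm wide (y), 6 mm thick on a 20 mm wide post, with a dark lip 30 mm wide, 8 mm proud, along its lower edge.
- lamp (a point): middle of the black lamp bar that hangs over both rests of the viewing stand: 170 mm long along the stand's y, 20 mm wide, 12 mm thick, 200 mm above the bench, at x = +10 mm of the stand, on a 10 mm thick mast at x = +45 mm, y = 0. It is in the way straight above the dishes; come in tilted, along a dish's own axis, and leave the same way.
- stacker: fixed dish stacker: grey base 120 (x) x 130 (y) x 30 mm high, origin at the centre of its underside, z up. A pile of orange-lidded 55 mm dishes rises from it on its vertical axis. The pile's top lies 58 to 96 mm above the bench, not known in advance. The pile is sprung: it yields from about 2 N, then 1 mm for each 1.2 N, 12 mm at most.
- mouth (a point): point on the stacker's vertical axis, midway between the top edges of its two flat upright aluminium guides, 110 mm above the bench (axes of the stacker). The guides are 4 mm thick and 36 mm wide (y), centred at x = -34 and +34 mm, 64 mm clear between them; both y sides are open for fingers.
- spare_dish: white-lidded dish, 55 mm diameter, 24 mm high, lying flat on the bench; origin at the centre of its underside. Bystander.
- pen: blue marker pen, 120 mm long, 12 mm thick, lying on the bench; origin underneath its middle. Bystander.

How it is judged:
By the outcome, as a careful person would: the job done as asked, in the order asked, and still so for the second after the job is handed in, with the robot touching nothing.
It also fails if it takes over 56 s, if anything falls off the work surface, if the arm or the gripper's body presses on something with over 40 N, if the wrist force passes 120 N, or if a joint passes its speed limit or range.

## Robot

A 7-joint arm with a two-finger parallel gripper is mounted at the origin on the work surface. World frame = base frame: x ahead of the robot, y to its left, z up, the work surface at z = 0. Lengths are in mm, angles in degrees, forces in N, time in s.
With the tool pointing down it reaches from about 425 to 975 mm from the base axis. Payload 16.7 kg.
Tool frame: the origin (TCP) lies on the mounting face of the last link; the fingertips stand 173 mm ahead of it and the grasp point (between the pads) lies 155 mm ahead of it; z points along the fingers, y is the line along which they close (so a half turn about z gives the same grasp; the last joint's range is limited). The gripper opens to 85 mm and grips with 20 to 120 N. Pads are 22 mm wide; open, the fingers measure 114 mm over their backs; the gripper's body (76 mm by 85 mm) begins 54 mm behind the grasp point. The pads swing forward as they close: fully open they stand 13 mm farther back than shut.
Start: joints at [66.091, 24.414, 4.234, 92.017, -1.954, 63.644, -3.845], TCP at [178.579, -650.92, 404.702] pointing down, gripper open.
Joint ranges: [-163.25, 163.25], [-28.42, 122.38], [-70.27, 78.77], [12.13, 141.07], [-58.53, 238.53], [9.26, 117.41], [-156.51, 156.51]. Speed limits (degrees/s): [108.29, 108.29, 136.94, 136.94, 172.46, 172.46, 172.46].

## Interface

Orientations are given as a 3x3 rotation matrix whose columns are the frame's x, y, z axes.
In Python, from rig import env gives the robot as it stands.
- The arm moves only by the tool arm_command, never from a script. Its argument "commands" is a list of rows, each an object with "travel": the shift along the tool's x, y, z in mm, a list of three; "dr": the turn, a rotation vector about the tool's x, y, z in degrees, a list of three; "gripper": the opening in per cent of the stroke, from 0 (shut) to 100 (fully open). In form: [{"travel": [tx, ty, tz], "dr": [ax, ay, az], "gripper": gripper}, ...]. A call has 1 to 5 rows; each row is the pose to reach, as a shift and turn from the pose commanded when the call began, along the tool's axes at that moment; what a row does not reach only later rows make up. A row lasts 1/12 s, in which the tool goes at most 41.7 mm and 7.16 degrees, less where a joint would pass 70% of its speed; a pose out of reach is approached as far as the arm can. A call with a gripper value outside its range is refused whole. The fingers move at their own pace and stop on an object; the grip force is fixed at half the most. Time passes only in rows, so rows that repeat a pose let the fingers close. It gives the time, the measured TCP pose, the force, the opening and the grip force at its end, in the units of the state.
- env.observe(): the state, without advancing time (a new reading comes with each control period).
- env.get_image(name): name is "side" or "top"; returns the picture (400x640x3 uint8, red, green, blue); there is no depth.
- env.get_calibration(name): a dict with "mtx" (3x3 intrinsics, pixels), "world_to_cam" (4x4, takes a point from world to camera coordinates). Camera axes: x right, y down, z forward; pixel columns grow to the right and rows downward; lengths in mm; the calibration is good to about 2 mm. A picture is of the moment at which its call begins. get_calibration takes no time and is no camera call.
- env.finish_job(): hands the job in; it is judged then, once.
The state is a dict: "t": time; "qpos": joint angles; "dq": joint speeds; "joint_efforts": joint torques, N m; "tool_pos": TCP position; "eef_rot": TCP orientation; "force": force on the tool from outside, world axes, zero at the start; "ft_torque": the same for the moment, N m; "opening": opening from 0.0 (shut) to 1.0 (fully open); "gripper_force": force on a finger pad.
Only numpy, scipy, OpenCV 4.12 (cv2) and the standard library are available. Lean on these libraries where they do the work, as an engineer would, in place of code of your own. Each camera call takes 0.05 s, during which the arm holds its last target. There are 200 camera calls.

## Working session

There is one attempt and no reset: what is moved stays moved. The work goes in short steps, Python scripts to look and compute and a tool call to move; the robot and the scene stay as the last step left them, time stands still between calls to the robot, and variables do not carry over. Pictures are saved under pics/ and viewed, at most 10 in all, crops included, and the job is handed in when it is done.

Besides the shell and the picture viewer there is one more tool, called after "Call:" by a JSON object that holds its "name" and its "arguments", one argument or row to a line. arm_command: Moves the arm, as the interface text tells. Its arguments: {"type":"object","properties":{"commands":{"type":"array"}},"required":["commands"]}

```bash
mkdir -p pics; ls; python3 - <<'E'
from rig import env
import cv2,numpy as np
for n in("side","top"):
    im=env.get_image(n); cv2.imwrite(f"pics/{n}0.png",im[:,:,::-1]); np.save(f"/tmp/{n}0.npy",im)
    c=env.get_calibration(n); print(n,np.round(c["mtx"],1).tolist(),np.round(c["world_to_cam"],3).tolist())
s=env.observe(); print(s["t"],s["tool_pos"],s["eef_rot"],s["force"],s["opening"])
E
```

```text
pics
side [[489.0, 0.0, 306.6], [0.0, 489.0, 195.8], [0.0, 0.0, 1.0]] [[-0.986, -0.164, 0.024, 580.116], [-0.11, 0.544, -0.832, 189.686], [0.123, -0.823, -0.554, 1023.333], [0.0, 0.0, 0.0, 1.0]]
top [[440.0, 0.0, 316.8], [0.0, 440.0, 206.9], [0.0, 0.0, 1.0]] [[-0.014, -0.999, 0.033, -16.993], [-0.988, 0.009, -0.151, 590.494], [0.151, -0.034, -0.988, 848.75], [0.0, 0.0, 0.0, 1.0]]
0.1 [ 178.55095308 -650.78221783  404.06944751] [[ 9.64376557e-01  2.64533025e-01 -3.68382321e-04]
 [ 2.64533273e-01 -9.64375938e-01  1.09417407e-03]
 [-6.58138702e-05 -1.15264520e-03 -9.99999334e-01]] [-0.37314321 -0.04330825 -0.15399958] 0.9980385113239896
```

View pics/side0.png

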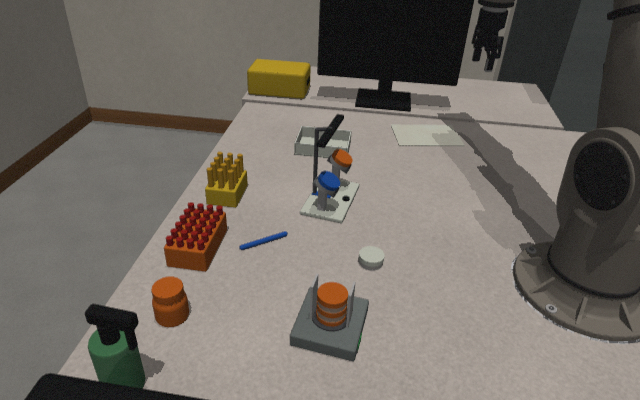

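View pics/top0.png

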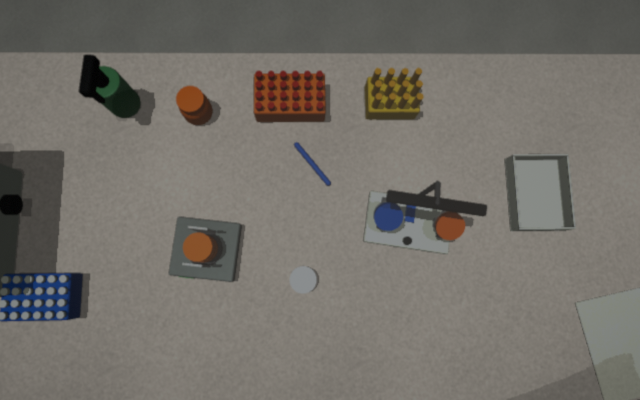

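The top view shows the stand at about (408,222), with the orange dish on its right (-y) rest at (450,227), the blue dish at (388,216) and the lamp bar from (388,197) to (486,210). The stacker is at (206,249) with its pile at (200,247). In the side view the orange dish is at (341,160) and the pile top at (333,295).

```bash
cat > h.py <<'E'
import numpy as np, cv2
from rig import env
C={n:env.get_calibration(n) for n in("side","top")}
def ray(n,uv):
    M=np.array(C[n]["world_to_cam"]);K=np.array(C[n]["mtx"]);R,t=M[:3,:3],M[:3,3]
    d=R.T@np.linalg.solve(K,[uv[0],uv[1],1]); return -R.T@t,d/np.linalg.norm(d)
def onz(n,uv,z):
    o,d=ray(n,uv); return o+d*(z-o[2])/d[2]
def tri(a,b):
    o1,d1=ray("top",a);o2,d2=ray("side",b)
    s=np.linalg.lstsq(np.c_[d1,-d2],o2-o1,rcond=None)[0]
    p,q=o1+s[0]*d1,o2+s[1]*d2; return (p+q)/2,np.linalg.norm(p-q)
def proj(n,P):
    M=np.array(C[n]["world_to_cam"]);K=np.array(C[n]["mtx"]);v=K@(M[:3,:3]@np.asarray(P,float)+M[:3,3]);return v[:2]/v[2]
def blobs(im,lo,hi,box,amin=40):
    h=cv2.cvtColor(im,cv2.COLOR_RGB2HSV);m=cv2.inRange(h,lo,hi);k=np.zeros_like(m);x0,y0,x1,y1=box;k[y0:y1,x0:x1]=m[y0:y1,x0:x1]
    cs=cv2.findContours(k,cv2.RETR_EXTERNAL,cv2.CHAIN_APPROX_NONE)[0]
    return sorted([c for c in cs if cv2.contourArea(c)>amin],key=cv2.contourArea,reverse=True)
E
python3 - <<'E'
from h import *
t=np.load("/tmp/top0.npy");s=np.load("/tmp/side0.npy")
def show(l,cs):
    for c in cs[:3]:
        r=cv2.minAreaRect(c);print(l,cv2.contourArea(c),np.round(r[0],1),np.round(r[1],1),round(r[2],1),cv2.boundingRect(c))
O=((3,140,80),(16,255,255))
show("o top",blobs(t,*O,(350,180,500,260)));show("pile top",blobs(t,*O,(160,210,250,290)))
show("o side",blobs(s,*O,(300,130,380,190)));show("pile side",blobs(s,*O,(300,270,370,340)))
for n,im,b in(("t",t,(340,170,500,270)),("s",s,(280,100,380,230))):
    show("lamp "+n,blobs(im,(0,0,0),(180,255,55),b,20))
show("base t",blobs(t,(0,0,150),(180,60,255),(350,180,470,265)))
for p in[(410,222),(206,275),(180,240),(150,250),(350,270)]: print(p,cv2.cvtColor(t[p[1]:p[1]+1,p[0]:p[0]+1],cv2.COLOR_RGB2HSV))
a=cv2.resize(t[175:265,350:500],None,fx=5,fy=5,interpolation=cv2.INTER_CUBIC)
cv2.imwrite("pics/c1.png",a[:,:,::-1])
a=np.hstack([cv2.resize(s[105:225,290:370],(400,600),interpolation=cv2.INTER_CUBIC),cv2.resize(t[210:288,165:247][:, :],(400,380),interpolation=cv2.INTER_CUBIC).repeat(1,0) if 0 else cv2.copyMakeBorder(cv2.resize(t[212:287,165:245],(400,375),interpolation=cv2.INTER_CUBIC),0,225,0,0,cv2.BORDER_CONSTANT)])
cv2.imwrite("pics/c2.png",a[:,:,::-1])
E
```

```text
o top 507.0 [449.6 228.2] [28.3 22.5] 9.5 (436, 216, 29, 24)
pile top 630.5 [197.4 246.7] [28.2 28.6] 26.6 (183, 233, 30, 29)
o side 182.5 [343.4 158.2] [17.  14.3] 26.6 (334, 149, 18, 17)
pile side 614.5 [332. 295.] [26. 30.] 90.0 (317, 282, 31, 27)
pile side 106.0 [331.1 311.1] [29.1 12.3] 3.9 (317, 304, 30, 14)
pile side 72.5 [329.3 319.2] [29.8 12.7] 11.7 (316, 310, 30, 17)
lamp t 1063.0 [436.9 196.5] [100.   26.4] 8.4 (386, 183, 100, 33)
lamp t 28.0 [407. 240.] [6. 6.] 0.0 (404, 237, 7, 7)
lamp s 436.5 [319.6 143.3] [20.6 69.4] 25.3 (314, 115, 30, 65)
lamp s 156.0 [367. 104.] [ 8. 24.] 90.0 (355, 100, 25, 9)
(410, 222) [[[111  38 128]]]
(206, 275) [[[70 16 93]]]
(180, 240) [[[72 15 87]]]
(150, 250) [[[ 18  25 134]]]
(350, 270) [[[ 18  23 132]]]
```

View pics/c1.png

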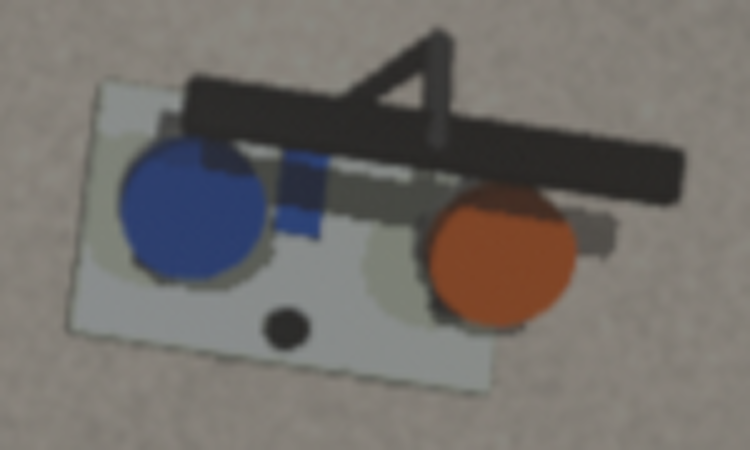

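View pics/c2.png

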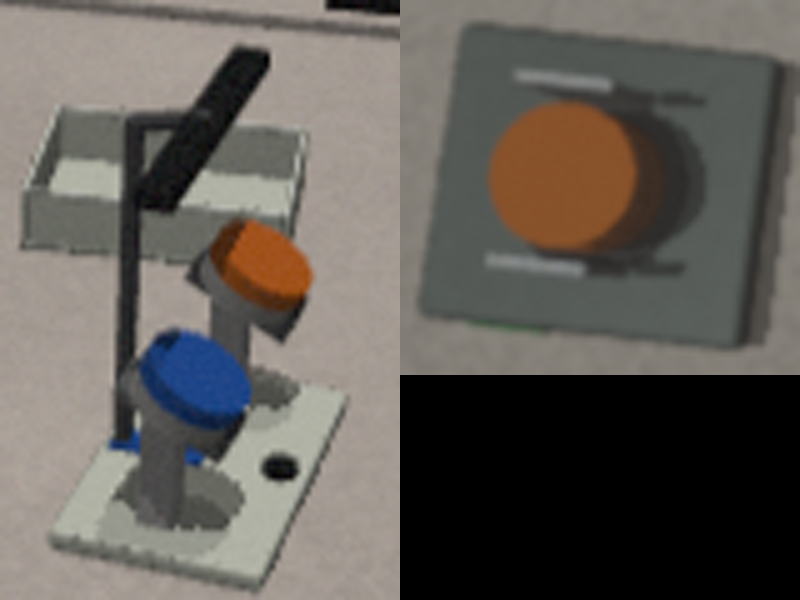

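```bash
python3 - <<'E'
from h import *
np.set_printoptions(precision=1,suppress=True)
f=lambda p:np.array(p)/5-0.4
T=lambda p:f(p)+[350,175]; S=lambda p:f(p)+[290,105]; K=lambda p:f(p)+[165,212]
b=[onz("top",T(p),12) for p in[(100,82),(70,332),(490,393)]];print("base",b,np.linalg.norm(b[0]-b[1]),np.linalg.norm(b[1]-b[2]))
e=b[1]-b[2];yaw=np.degrees(np.arctan2(-e[0],e[1]));e2=b[0]-b[1];print("yaw",yaw,np.degrees(np.arctan2(e2[1],e2[0])),"c",(b[0]+b[2])/2)
L=tri(T((436,137)),S((205,128)));print("lamp",L)
l,r=onz("top",T((193,102)),206),onz("top",T((684,177)),206);d=l-r;print("lamp yaw",np.degrees(np.arctan2(-d[0],d[1])),np.linalg.norm(d),(l+r)/2)
P=tri(T((503,254)),S((263,262)));print("lid",P)
y=np.radians(yaw);R=np.array([[np.cos(y),-np.sin(y),0],[np.sin(y),np.cos(y),0],[0,0,1]])
ax=R@[-np.sin(np.radians(27)),0,np.cos(np.radians(27))]
c=(b[0]+b[2])/2;c[2]=0
# predicted from stand: rest centre, dish touching lip?  in stand frame
print("lid in stand",R.T@(P[0]-c),"lamp",R.T@(L[0]-c),"under",R.T@(P[0]-24*ax-c))
print("blue tri",tri(T((193,208)),S((195,376))), R.T@(tri(T((193,208)),S((195,376)))[0]-c))
k=[onz("top",K(p),30) for p in[(70,25),(378,60),(338,347),(20,315)]];kc=np.mean(k,0);print("stk",k,kc)
for a,bb in((0,1),(3,2)):
    d=k[a]-k[bb];print("syaw",np.degrees(np.arctan2(-d[0],d[1])),np.linalg.norm(d))
for a,bb in((0,3),(1,2)):
    d=k[a]-k[bb];print("syaw",np.degrees(np.arctan2(d[1],d[0])),np.linalg.norm(d))
g=[onz("top",K(p),110) for p in[(162,80),(135,265)]];d=g[0]-g[1];print("guides",g,np.mean(g,0),np.degrees(np.arctan2(d[1],d[0])),np.linalg.norm(d))
for z in(58,70,80,90,96): print(z,onz("top",K((163,175)),z),proj("side",[*kc[:2],z]))
print(tri(K((163,175)),(332,294)))
s=np.load("/tmp/side0.npy")
cv2.imwrite("pics/c3.png",cv2.resize(s[260:360,280:380],(600,600),interpolation=cv2.INTER_CUBIC)[:,:,::-1])
E
```

```text
base [array([ 628.5, -137.9,   12. ]), array([ 522.3, -121.9,   12. ]), array([ 494.7, -297.8,   12. ])] 107.41996560486741 178.05307144316873
yaw -8.916425768765215 -8.585612848326267 c [ 561.6 -217.8   12. ]
lamp (array([ 572.8, -223.4,  195. ]), np.float64(2.2662486060966796))
lamp yaw -9.27600969412905 167.29775904922633 [ 571.3 -220.9  206. ]
lid (array([ 543.7, -278.4,   95. ]), np.float64(1.210290398405168))
lid in stand [ -8.3 -62.6  95. ] lamp [ 11.9  -3.8 195. ] under [  2.6 -62.6  73.6]
blue tri (array([ 563.3, -159. ,   95.5]), np.float64(0.15683473382706126)) [-7.4 58.4 95.5]
stk [array([575.1, 257.8,  30. ]), array([559.5, 132.7,  30. ]), array([444. , 147.2,  30. ]), array([458.4, 273.7,  30. ])] [509.3 202.9  30. ]
syaw -7.12786804341306 126.07516733193565
syaw -6.515996462271704 127.31424484864094
syaw -7.770911023470243 117.73415430279853
syaw -7.171940347035972 116.3671887826022
guides [array([543.5, 201. , 110. ]), array([475.7, 209. , 110. ])] [509.6 205.  110. ] -6.695604546161708 68.34735903815702
58 [511.8 212.   58. ] [332.  303.6]
70 [511.  209.2  70. ] [332.3 298.9]
80 [510.4 206.8  80. ] [332.6 294.9]
90 [509.7 204.4  90. ] [332.9 290.9]
96 [509.3 203.   96. ] [333.1 288.4]
(array([510.1, 205.7,  84.8]), np.float64(0.20695452695786332))
```

View pics/c3.png

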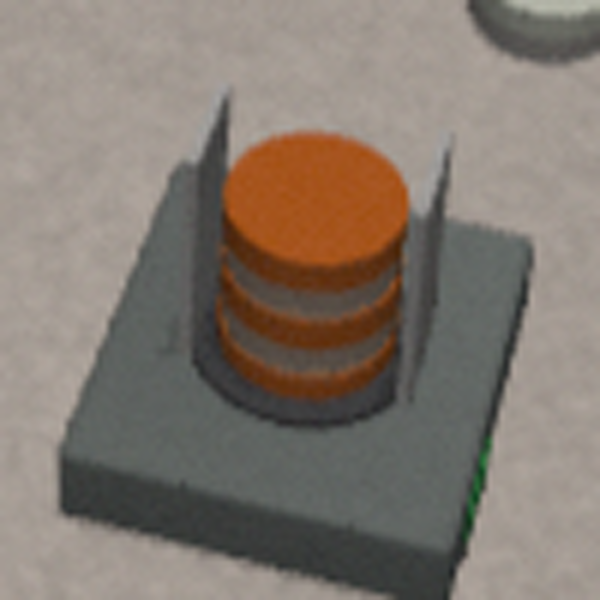

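The enlarged side view shows the pile's top face centred near side pixel (332,293), about 85–90 mm high and between the two guides. The triangulated heights come out about 5 mm below the text for all three references, so I'll use a height in between and check it from close by.

```bash
cat >> h.py <<'E'
from scipy.spatial.transform import Rotation as Rn
def Rtool(yaw,tilt):  # tool z = forward-down, tool y = -(stand y)
    A=Rn.from_euler("z",yaw,degrees=True).as_matrix();t=np.radians(tilt)
    z=A@[np.sin(t),0,-np.cos(t)];y=-A[:,1];return np.c_[np.cross(y,z),y,z]
def go(pos,R):
    s=env.observe();Q=np.array(s["eef_rot"]);p=np.array(s["tool_pos"])
    print("t",round(s["t"],2),"pos",np.round(p,1),"travel",np.round(Q.T@(np.array(pos)-p),1),"dr",np.round(np.degrees(Rn.from_matrix(Q.T@R).as_rotvec()),1),"F",np.round(s["force"],1),"q",np.round(s["qpos"]))
E
cat > plan.py <<'E'
from h import *
lid=onz("top",np.array([503,254])/5-.4+[350,175],99)
RG=Rtool(-9,27);ax=-RG[:,2];und=lid-24*ax
G=und+174*ax
E
python3 - <<'E'
from plan import *
print(lid,und,G);go(G+130*ax,RG)
E
```

```text
[ 543.86623883 -277.01185643   99.        ] [ 554.62786579 -278.71633069   77.61584342] [ 476.60607033 -266.35889228  232.65097863]
t 0.1 pos [ 178.6 -650.8  404.1] travel [ 335.4 -316.1   55.9] dr [-5.8 26.6 23.9] F [-0.4 -0.  -0.2] q [66. 24.  4. 92. -2. 64. -4.]
```

Call:
{"name": "arm_command", "arguments": {
  "commands": [
    {"travel": [30, -28, 5], "dr": [-1, 5.2, 4.7], "gripper": 100},
    {"travel": [60, -56, 10], "dr": [-2, 10.4, 9.4], "gripper": 100},
    {"travel": [90, -84, 15], "dr": [-3.3, 15.6, 14.1], "gripper": 100},
    {"travel": [117, -110, 20], "dr": [-4.6, 20.8, 18.8], "gripper": 100},
    {"travel": [145, -136, 25], "dr": [-5.8, 26.6, 23.9], "gripper": 100}
  ]
}}

```text
t: 0.52
tool_pos: [282.8, -479.8, 379.5]
eef_rot: [[0.883, -0.155, 0.444], [-0.137, -0.988, -0.071], [0.45, 0.002, -0.893]]
force: [2.3, -0.5, 0.4]
opening: 1.003
gripper_force: 0.0
```

```bash
python3 -c "
from plan import *
go(G+130*ax,RG)"
```

```text
t 0.52 pos [ 282.8 -479.8  379.5] travel [  75.1 -241.    72.1] dr [0.  0.3 0.1] F [ 2.3 -0.5  0.4] q [ 63.  12.  -5. 115. -31.  39. -19.]
```

Call:
{"name": "arm_command", "arguments": {
  "commands": [
    {"travel": [10, -32, 10], "dr": [0, 0, 0], "gripper": 100},
    {"travel": [20, -64, 20], "dr": [0, 0, 0], "gripper": 100},
    {"travel": [30, -96, 30], "dr": [0, 0, 0], "gripper": 100},
    {"travel": [40, -128, 40], "dr": [0, 0.3, 0], "gripper": 100},
    {"travel": [50, -160, 50], "dr": [0, 0.3, 0], "gripper": 100}
  ]
}}

```text
t: 0.93
tool_pos: [373.0, -331.8, 356.7]
eef_rot: [[0.882, -0.15, 0.446], [-0.132, -0.989, -0.07], [0.452, 0.003, -0.892]]
force: [0.2, -0.4, -0.0]
opening: 0.998
gripper_force: 0.0
```

Call:
{"name": "arm_command", "arguments": {
  "commands": [
    {"travel": [7, -22, 7], "dr": [0, 0, 0], "gripper": 100},
    {"travel": [14, -44, 14], "dr": [0, 0, 0], "gripper": 100},
    {"travel": [20, -66, 20], "dr": [0, 0, 0], "gripper": 100},
    {"travel": [25, -81, 22], "dr": [0, 0, 0], "gripper": 100},
    {"travel": [25, -81, 22], "dr": [0, 0, 0], "gripper": 100}
  ]
}}

```text
t: 1.35
tool_pos: [418.0, -255.1, 348.2]
eef_rot: [[0.883, -0.145, 0.446], [-0.129, -0.989, -0.068], [0.451, 0.002, -0.892]]
force: [0.6, 0.4, -0.8]
opening: 1.002
gripper_force: 0.0
```

```bash
python3 -c "
from plan import *
go(G+130*ax,RG);go(G+40*ax,RG)"
```

```text
t 1.35 pos [ 418.  -255.1  348.2] travel [ 0.7  1.9 -0. ] dr [-0.2  0.2  0.6] F [ 0.6  0.4 -0.8] q [ 38.   7. -12. 127. -17.  22. -57.]
t 1.35 pos [ 418.  -255.1  348.2] travel [ 1.   2.2 90. ] dr [-0.2  0.2  0.6] F [ 0.6  0.4 -0.8] q [ 38.   7. -12. 127. -17.  22. -57.]
```

Call:
{"name": "arm_command", "arguments": {
  "commands": [
    {"travel": [0.5, 1, 25], "dr": [0, 0, 0.6], "gripper": 100},
    {"travel": [1, 2, 50], "dr": [-0.2, 0.2, 0.6], "gripper": 100},
    {"travel": [1, 2.2, 75], "dr": [-0.2, 0.2, 0.6], "gripper": 100},
    {"travel": [1, 2.2, 90], "dr": [-0.2, 0.2, 0.6], "gripper": 100},
    {"travel": [1, 2.2, 90], "dr": [-0.2, 0.2, 0.6], "gripper": 100}
  ]
}}

```text
t: 1.77
tool_pos: [457.4, -266.7, 265.7]
eef_rot: [[0.881, -0.16, 0.446], [-0.143, -0.987, -0.072], [0.451, -0.001, -0.892]]
force: [-1.9, 1.5, 0.2]
opening: 0.998
gripper_force: 0.0
```

```bash
python3 -c "
from plan import *
go(G,RG)
t=env.get_image('top');s=env.get_image('side');np.save('/tmp/t1.npy',t);np.save('/tmp/s1.npy',s)
a=np.hstack([cv2.resize(s[105:225,290:370],(400,600),interpolation=cv2.INTER_CUBIC),cv2.resize(t[170:290,400:480],(400,600),interpolation=cv2.INTER_CUBIC)])
st=env.observe();p=st['tool_pos'];
for n,o,i in(('side',(290,105),0),('top',(400,170),400)):
  for k in(150,165):
    q=(proj(n,p+k*st['eef_rot'][:,2])-o)*5+2;cv2.circle(a,(int(q[0])+i,int(q[1])),4,(0,255,0),-1)
cv2.imwrite('pics/d1.png',a[:,:,::-1])"
```

```text
t 1.77 pos [ 457.4 -266.7  265.7] travel [ 2.  -3.4 38. ] dr [ 0.1  0.2 -0.2] F [-1.9  1.5  0.2] q [ 37.  18. -13. 126. -18.  11. -57.]
```

View pics/d1.png

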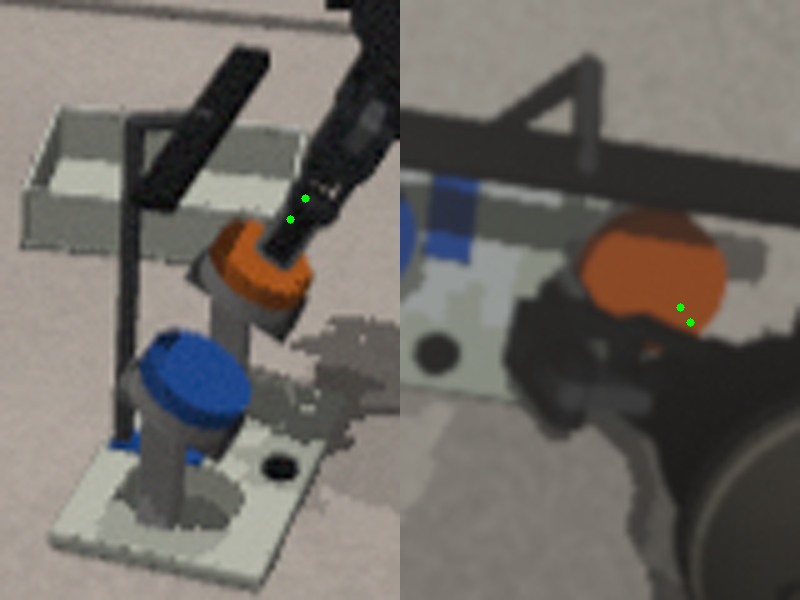

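The side view shows the fingers straddling the orange dish. The near fingertip is at crop (277,259), about 30 mm above the lid along the axis, and about 3 mm toward -x of centre. I'll correct for that and go in, watching joint 6, which is near its limit.

Call:
{"name": "arm_command", "arguments": {
  "commands": [
    {"travel": [2, -2, 6], "dr": [0, 0, 0], "gripper": 100},
    {"travel": [3, -3.4, 14], "dr": [0, 0, 0], "gripper": 100},
    {"travel": [3, -3.4, 22], "dr": [0, 0, 0], "gripper": 100},
    {"travel": [3, -3.4, 28], "dr": [0, 0, 0], "gripper": 100},
    {"travel": [3, -3.4, 28], "dr": [0, 0, 0], "gripper": 100}
  ]
}}

```text
t: 2.28
tool_pos: [473.3, -266.0, 244.9]
eef_rot: [[0.879, -0.161, 0.449], [-0.142, -0.987, -0.074], [0.455, 0.001, -0.89]]
force: [-0.4, 0.5, 0.9]
opening: 1.0
gripper_force: 0.0
```

```bash
python3 -c "
from plan import *
go(G+1*RG[:,0],RG)"
```

```text
t 2.28 pos [ 473.3 -266.   244.9] travel [-1.6 -0.2 12.4] dr [ 0.2 -0.1 -0.2] F [-0.4  0.5  0.9] q [ 28.  21.  -4. 126. -35.   9. -41.]
```

Call:
{"name": "arm_command", "arguments": {
  "commands": [
    {"travel": [-1, 0, 4], "dr": [0, 0, 0], "gripper": 100},
    {"travel": [-1.5, 0, 8], "dr": [0, 0, 0], "gripper": 100},
    {"travel": [-1.5, 0, 11], "dr": [0, 0, 0], "gripper": 100},
    {"travel": [-1.5, 0, 11], "dr": [0, 0, 0], "gripper": 100},
    {"travel": [-1.5, 0, 11], "dr": [0, 0, 0], "gripper": 100}
  ]
}}

```text
t: 2.7
tool_pos: [477.0, -266.1, 234.7]
eef_rot: [[0.879, -0.16, 0.449], [-0.142, -0.987, -0.074], [0.455, 0.001, -0.891]]
force: [-0.7, 0.0, 0.7]
opening: 1.001
gripper_force: 0.0
```

```bash
python3 -c "
from plan import *
go(G+1*RG[:,0],RG)
t=env.get_image('top');s=env.get_image('side')
a=np.hstack([cv2.resize(s[125:205,310:370],(450,600),interpolation=cv2.INTER_CUBIC),cv2.resize(t[170:290,400:470],(350,600),interpolation=cv2.INTER_CUBIC)])
cv2.imwrite('pics/d2.png',cv2.convertScaleAbs(a[:,:,::-1],alpha=1.7))"
```

```text
t 2.7 pos [ 477.  -266.1  234.7] travel [-0.2  0.3  1.6] dr [ 0.2 -0.1 -0.1] F [-0.7  0.   0.7] q [ 24.  22.   1. 126. -48.   9. -28.]
```

View pics/d2.png

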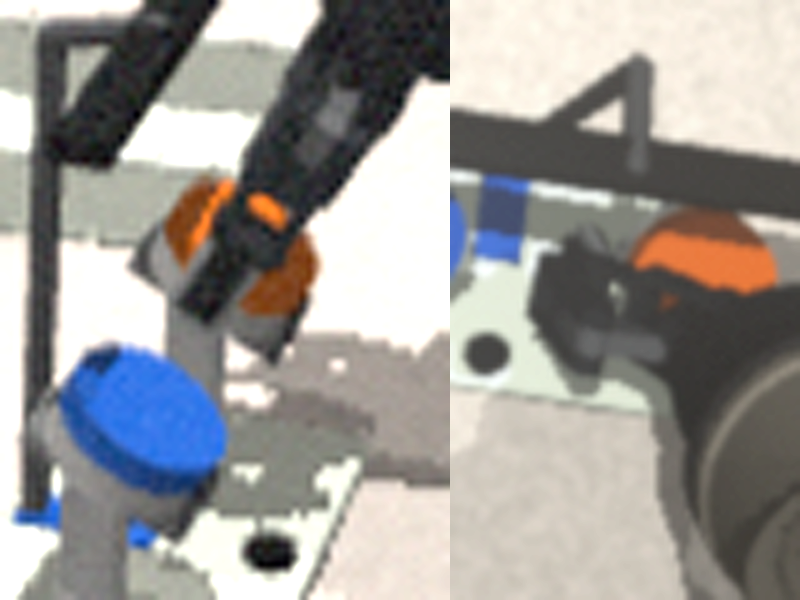

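The near fingertip is at crop (200,320), alongside the dish's rim and about 8 mm below the lid top, centred on the dish within about 2 mm. I'll go 2 mm further in and close.

Call:
{"name": "arm_command", "arguments": {
  "commands": [
    {"travel": [1, 0, 2], "dr": [0, 0, 0], "gripper": 100},
    {"travel": [1, 0, 2], "dr": [0, 0, 0], "gripper": 60},
    {"travel": [1, 0, 2], "dr": [0, 0, 0], "gripper": 50},
    {"travel": [1, 0, 2], "dr": [0, 0, 0], "gripper": 40},
    {"travel": [1, 0, 2], "dr": [0, 0, 0], "gripper": 30}
  ]
}}

```text
t: 3.22
tool_pos: [478.3, -266.8, 233.5]
eef_rot: [[0.879, -0.161, 0.449], [-0.143, -0.987, -0.074], [0.455, 0.001, -0.891]]
force: [-6.2, 2.0, 8.7]
opening: 0.628
gripper_force: 60.8
```

Call:
{"name": "arm_command", "arguments": {
  "commands": [
    {"travel": [0, 0, 0], "dr": [0, 0, 0], "gripper": 20},
    {"travel": [0, 0, 0], "dr": [0, 0, 0], "gripper": 20},
    {"travel": [0, 0, 0], "dr": [0, 0, 0], "gripper": 20},
    {"travel": [0, 0, 0], "dr": [0, 0, 0], "gripper": 20},
    {"travel": [0, 0, 0], "dr": [0, 0, 0], "gripper": 20}
  ]
}}

```text
t: 3.63
tool_pos: [478.3, -266.8, 233.4]
eef_rot: [[0.879, -0.161, 0.449], [-0.143, -0.987, -0.074], [0.455, 0.001, -0.891]]
force: [-6.5, 1.6, 9.1]
opening: 0.627
gripper_force: 60.8
```

Call:
{"name": "arm_command", "arguments": {
  "commands": [
    {"travel": [0, 0, -4], "dr": [0, 0, 0], "gripper": 20},
    {"travel": [0, 0, -12], "dr": [0, 0, 0], "gripper": 20},
    {"travel": [0, 0, -24], "dr": [0, 0, 0], "gripper": 20},
    {"travel": [0, 0, -38], "dr": [0, 0, 0], "gripper": 20},
    {"travel": [0, 0, -54], "dr": [0, 0, 0], "gripper": 20}
  ]
}}

```text
t: 4.05
tool_pos: [453.7, -262.7, 281.4]
eef_rot: [[0.88, -0.161, 0.448], [-0.143, -0.987, -0.074], [0.454, 0.001, -0.891]]
force: [0.4, -0.3, -1.1]
opening: 0.627
gripper_force: 63.2
```

Call:
{"name": "arm_command", "arguments": {
  "commands": [
    {"travel": [0, 0, -20], "dr": [0, 0, 0], "gripper": 20},
    {"travel": [0, 0, -40], "dr": [0, 0, 0], "gripper": 20},
    {"travel": [0, 0, -60], "dr": [0, 0, 0], "gripper": 20},
    {"travel": [0, 0, -80], "dr": [0, 0, 0], "gripper": 20},
    {"travel": [0, 0, -90], "dr": [0, 0, 0], "gripper": 20}
  ]
}}

```text
t: 4.47
tool_pos: [413.0, -256.2, 363.2]
eef_rot: [[0.878, -0.161, 0.45], [-0.143, -0.987, -0.075], [0.456, 0.001, -0.89]]
force: [0.7, -0.1, 0.3]
opening: 0.623
gripper_force: 63.2
```

```bash
python3 -c "
from plan import *
RS=Rtool(-7,0)
go([400,-245,400],RS);go([509.5,204.5,400],RS)"
```

```text
t 4.47 pos [ 413.  -256.2  363.2] travel [  3.8  -9.  -39.4] dr [  0.6 -27.1  -2.2] F [ 0.7 -0.1  0.3] q [  6.   4.  22. 128. -24.  24. -52.]
t 4.47 pos [ 413.  -256.2  363.2] travel [  35.7 -470.2  -23.7] dr [  0.6 -27.1  -2.2] F [ 0.7 -0.1  0.3] q [  6.   4.  22. 128. -24.  24. -52.]
```

Call:
{"name": "arm_command", "arguments": {
  "commands": [
    {"travel": [5, -12, -10], "dr": [0, -6, -0.5], "gripper": 20},
    {"travel": [12, -28, -22], "dr": [0.2, -12, -1], "gripper": 20},
    {"travel": [20, -42, -32], "dr": [0.4, -18, -1.5], "gripper": 20},
    {"travel": [28, -56, -36], "dr": [0.6, -24, -2], "gripper": 20},
    {"travel": [33, -60, -38], "dr": [0.6, -27.1, -2.2], "gripper": 20}
  ]
}}

```text
t: 4.88
tool_pos: [436.4, -196.9, 411.7]
eef_rot: [[0.993, -0.119, -0.005], [-0.119, -0.993, 0.0], [-0.005, 0.0, -1.0]]
force: [0.8, -1.0, -0.6]
opening: 0.625
gripper_force: 63.0
```

```bash
python3 -c "
from plan import *
RS=Rtool(-7,0)
go([440,0,410],RS);go([509.5,204.5,400],RS)"
```

```text
t 4.88 pos [ 436.4 -196.9  411.7] travel [ -19.9 -195.9    1.7] dr [0.  0.3 0.2] F [ 0.8 -1.  -0.6] q [ -3.   5.  21. 117.  -2.  59. -78.]
t 4.88 pos [ 436.4 -196.9  411.7] travel [  24.8 -407.3   11.4] dr [0.  0.3 0.2] F [ 0.8 -1.  -0.6] q [ -3.   5.  21. 117.  -2.  59. -78.]
```

Call:
{"name": "arm_command", "arguments": {
  "commands": [
    {"travel": [-2, -20, 0], "dr": [0, 0, 0], "gripper": 20},
    {"travel": [-5, -50, 0], "dr": [0, 0.3, 0.2], "gripper": 20},
    {"travel": [-9, -85, 0], "dr": [0, 0.3, 0.2], "gripper": 20},
    {"travel": [-12, -120, 0], "dr": [0, 0.3, 0.2], "gripper": 20},
    {"travel": [-15, -155, 0], "dr": [0, 0.3, 0.2], "gripper": 20}
  ]
}}

```text
t: 5.3
tool_pos: [438.8, -41.8, 410.4]
eef_rot: [[0.992, -0.126, 0.004], [-0.126, -0.992, -0.001], [0.005, 0.0, -1.0]]
force: [0.4, 0.0, -0.1]
opening: 0.627
gripper_force: 63.0
```

Call:
{"name": "arm_command", "arguments": {
  "commands": [
    {"travel": [6, -35, 0], "dr": [0, 0, 0], "gripper": 20},
    {"travel": [12, -70, 0], "dr": [0, 0, 0], "gripper": 20},
    {"travel": [18, -105, 0], "dr": [0, 0, 0], "gripper": 20},
    {"travel": [24, -140, 4], "dr": [0, 0, 0], "gripper": 20},
    {"travel": [28, -165, 8], "dr": [0, 0, 0], "gripper": 20}
  ]
}}

```text
t: 5.72
tool_pos: [488.1, 120.1, 402.5]
eef_rot: [[0.992, -0.123, 0.005], [-0.123, -0.992, 0.0], [0.005, -0.001, -1.0]]
force: [0.4, 0.0, -0.5]
opening: 0.624
gripper_force: 63.1
```

```bash
python3 -c "
from plan import *
RS=Rtool(-7,0)
go([509.5,204.5,380],RS)"
```

```text
t 5.72 pos [488.1 120.1 402.5] travel [ 10.7 -86.4  22.6] dr [-0.  -0.3 -0.1] F [ 0.4  0.  -0.5] q [ -25.    8.    4.  114.   -1.   57. -118.]
```

Call:
{"name": "arm_command", "arguments": {
  "commands": [
    {"travel": [4, -28, 8], "dr": [0, -0.3, 0], "gripper": 20},
    {"travel": [8, -56, 18], "dr": [0, -0.3, 0], "gripper": 20},
    {"travel": [10, -78, 32], "dr": [0, -0.3, 0], "gripper": 20},
    {"travel": [10.7, -86.4, 50], "dr": [0, -0.3, 0], "gripper": 20},
    {"travel": [10.7, -86.4, 62], "dr": [0, -0.3, 0], "gripper": 20}
  ]
}}

```text
t: 6.13
tool_pos: [509.2, 203.9, 338.9]
eef_rot: [[0.993, -0.122, -0.002], [-0.122, -0.993, 0.0], [-0.002, 0.0, -1.0]]
force: [-0.7, -1.9, -0.5]
opening: 0.622
gripper_force: 63.1
```

Call:
{"name": "arm_command", "arguments": {
  "commands": [
    {"travel": [0, 0, 10], "dr": [0, 0, 0], "gripper": 20},
    {"travel": [0, 0, 10], "dr": [0, 0, 0], "gripper": 20},
    {"travel": [0, 0, 10], "dr": [0, 0, 0], "gripper": 20}
  ]
}}

```text
t: 6.38
tool_pos: [509.4, 201.0, 330.4]
eef_rot: [[0.992, -0.126, -0.002], [-0.126, -0.992, -0.0], [-0.002, 0.001, -1.0]]
force: [0.3, 0.2, -0.3]
opening: 0.622
gripper_force: 63.1
```

```bash
python3 -c "
from plan import *
RS=Rtool(-7,0)
go([509.5,204.5,330],RS)
t=env.get_image('top');s=env.get_image('side');np.save('/tmp/t3.npy',t);np.save('/tmp/s3.npy',s)
a=np.hstack([cv2.resize(s[225:345,290:370],(400,600),interpolation=cv2.INTER_CUBIC),cv2.resize(t[190:310,160:240],(400,600),interpolation=cv2.INTER_CUBIC)])
cv2.imwrite('pics/e1.png',cv2.convertScaleAbs(a[:,:,::-1],alpha=1.6))"
```

```text
t 6.38 pos [509.4 201.  330.4] travel [-0.4 -3.5  0.4] dr [ 0.   0.1 -0.2] F [ 0.3  0.2 -0.3] q [ -30.   17.    2.  113.   -1.   50. -125.]
```

View pics/e1.png

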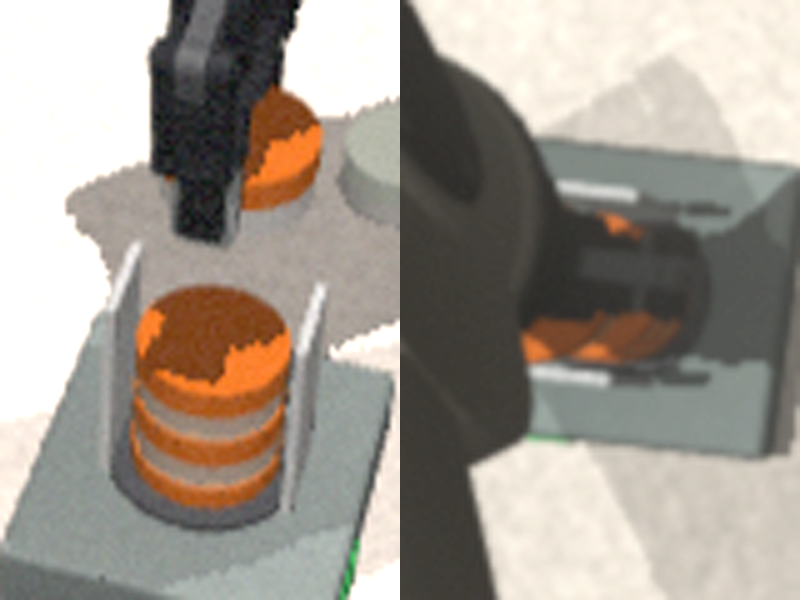

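```bash
python3 - <<'E'
from h import *
np.set_printoptions(precision=1,suppress=True)
a=np.linspace(0,2*np.pi,180)
def ext(x,y,z): 
    q=np.array([proj("side",[x+27.5*np.cos(b),y+27.5*np.sin(b),z]) for b in a]);q=(q-[290,225])*5+2
    return np.r_[q.min(0),q.max(0)]
print("pile obs 137..290, top 285")
for z in(82,86,90,94): print(z,ext(509.6,204.5,z))
print("dish obs right 322 left~165 top 88")
for z in(172,176,180,184): print(z,ext(509.4,201,z))
print((proj("side",[543,201,110])-[290,225])*5+2,(proj("side",[475.7,209,110])-[290,225])*5+2)
for tip in(163,166,169):
    p=np.array([509.4,201,330.4-tip])+np.array([.126,.992,0])*29
    print("tip",tip,(proj("side",p)-[290,225])*5+2)
E
```

```text
pile obs 137..290, top 285
82 [136.7 296.3 290.9 407.8]
86 [137.1 288.3 291.7 399.7]
90 [137.5 280.2 292.5 391.5]
94 [137.9 272.1 293.3 383.2]
dish obs right 322 left~165 top 88
172 [148.3  99.5 311.3 206.3]
176 [148.7  90.5 312.2 197.1]
180 [149.2  81.5 313.1 187.9]
184 [149.7  72.4 314.  178.6]
[125.3 273.8] [313.4 315. ]
tip 163 [207.9 216.9]
tip 166 [207.4 223.7]
tip 169 [206.9 230.5]
```

The dish's right edge is at crop 322 against 312 predicted, so the dish sits about 3 mm toward -x of the gripper axis. Its lid top is at about z 177, the fingertips about 11 mm above its underside, and the pile top at about z 87. I'll shift the tool by +3 mm along its x and correct y.

Call:
{"name": "arm_command", "arguments": {
  "commands": [
    {"travel": [1, -1.5, 4], "dr": [0, 0, 0], "gripper": 20},
    {"travel": [2, -3, 10], "dr": [0, 0, 0], "gripper": 20},
    {"travel": [3, -4, 18], "dr": [0, 0, 0], "gripper": 20},
    {"travel": [3, -4, 25], "dr": [0, 0, 0], "gripper": 20},
    {"travel": [3, -4, 30], "dr": [0, 0, 0], "gripper": 20}
  ]
}}

```text
t: 6.9
tool_pos: [512.7, 205.1, 299.1]
eef_rot: [[0.992, -0.125, -0.002], [-0.125, -0.992, -0.0], [-0.002, 0.001, -1.0]]
force: [0.6, -0.4, -0.8]
opening: 0.625
gripper_force: 63.1
```

Call:
{"name": "arm_command", "arguments": {
  "commands": [
    {"travel": [0, 0, 0], "dr": [0, 0, 0], "gripper": 20},
    {"travel": [0, 0, 0], "dr": [0, 0, 0], "gripper": 20},
    {"travel": [0, 0, 0], "dr": [0, 0, 0], "gripper": 20}
  ]
}}

```text
t: 7.15
tool_pos: [513.0, 205.2, 300.4]
eef_rot: [[0.992, -0.125, -0.001], [-0.125, -0.992, 0.0], [-0.001, -0.0, -1.0]]
force: [-0.1, -0.8, -0.8]
opening: 0.626
gripper_force: 63.1
```

```bash
python3 -c "
from plan import *
go([513,204.6,285],Rtool(-7,0))"
```

```text
t 7.15 pos [513.  205.2 300.4] travel [ 0.1  0.6 15.4] dr [-0.   0.1 -0.2] F [-0.1 -0.8 -0.8] q [ -30.   20.    2.  113.   -1.   47. -125.]
```

Call:
{"name": "arm_command", "arguments": {
  "commands": [
    {"travel": [0, 0.3, 3], "dr": [0, 0, 0], "gripper": 20},
    {"travel": [0, 0.5, 6], "dr": [0, 0, 0], "gripper": 20},
    {"travel": [0, 0.5, 9], "dr": [0, 0, 0], "gripper": 20},
    {"travel": [0, 0.5, 12], "dr": [0, 0, 0], "gripper": 20},
    {"travel": [0, 0.5, 14], "dr": [0, 0, 0], "gripper": 20}
  ]
}}

```text
t: 7.57
tool_pos: [512.7, 204.6, 285.9]
eef_rot: [[0.992, -0.125, -0.001], [-0.125, -0.992, 0.0], [-0.001, 0.0, -1.0]]
force: [-0.6, -0.3, -1.1]
opening: 0.625
gripper_force: 63.1
```

Call:
{"name": "arm_command", "arguments": {
  "commands": [
    {"travel": [0, 0, 1], "dr": [0, 0, 0], "gripper": 20},
    {"travel": [0, 0, 2], "dr": [0, 0, 0], "gripper": 20},
    {"travel": [0, 0, 3], "dr": [0, 0, 0], "gripper": 20},
    {"travel": [0, 0, 4], "dr": [0, 0, 0], "gripper": 20},
    {"travel": [0, 0, 5], "dr": [0, 0, 0], "gripper": 20}
  ]
}}

```text
t: 7.98
tool_pos: [512.8, 204.7, 281.3]
eef_rot: [[0.992, -0.125, -0.001], [-0.125, -0.992, 0.0], [-0.001, -0.0, -1.0]]
force: [-0.2, -0.7, -1.1]
opening: 0.622
gripper_force: 63.1
```

Call:
{"name": "arm_command", "arguments": {
  "commands": [
    {"travel": [0, 0, 1], "dr": [0, 0, 0], "gripper": 20},
    {"travel": [0, 0, 2], "dr": [0, 0, 0], "gripper": 20},
    {"travel": [0, 0, 3], "dr": [0, 0, 0], "gripper": 20},
    {"travel": [0, 0, 4], "dr": [0, 0, 0], "gripper": 20},
    {"travel": [0, 0, 5], "dr": [0, 0, 0], "gripper": 20}
  ]
}}

```text
t: 8.4
tool_pos: [512.8, 204.6, 276.2]
eef_rot: [[0.992, -0.125, -0.001], [-0.125, -0.992, 0.0], [-0.001, -0.0, -1.0]]
force: [-0.0, -0.2, -1.0]
opening: 0.626
gripper_force: 63.1
```

```bash
python3 -c "
from plan import *
go([513,204.6,270],Rtool(-7,0))
s=env.get_image('side')
cv2.imwrite('pics/e2.png',cv2.convertScaleAbs(cv2.resize(s[240:340,300:380],(480,600),interpolation=cv2.INTER_CUBIC)[:,:,::-1],alpha=1.6))"
```

```text
t 8.4 pos [512.8 204.6 276.2] travel [0.2 0.  6.2] dr [-0.   0.1 -0.2] F [-0.  -0.2 -1. ] q [ -30.   22.    1.  114.   -1.   44. -125.]
```

View pics/e2.png

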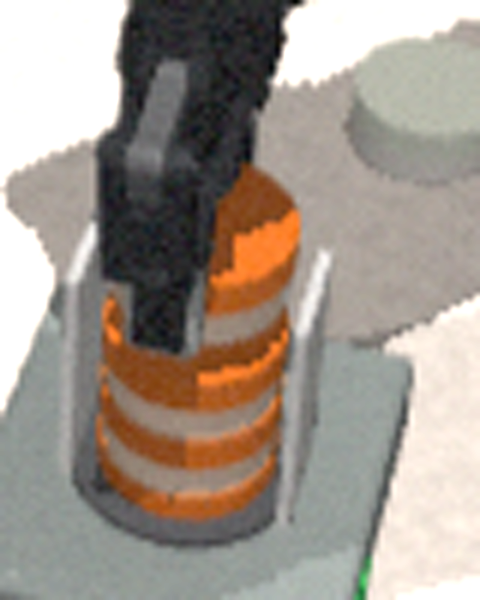

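The dish (crop columns 104–300) sits between the guides and in line with the pile (100–287) to within about 1 mm once perspective is allowed for, with a small gap below it. I'll continue down slowly, watching the force.

Call:
{"name": "arm_command", "arguments": {
  "commands": [
    {"travel": [0, 0, 0.8], "dr": [0, 0, 0], "gripper": 20},
    {"travel": [0, 0, 1.6], "dr": [0, 0, 0], "gripper": 20},
    {"travel": [0, 0, 2.4], "dr": [0, 0, 0], "gripper": 20},
    {"travel": [0, 0, 3.2], "dr": [0, 0, 0], "gripper": 20},
    {"travel": [0, 0, 4], "dr": [0, 0, 0], "gripper": 20}
  ]
}}

```text
t: 8.87
tool_pos: [512.8, 204.7, 272.3]
eef_rot: [[0.992, -0.125, -0.001], [-0.125, -0.992, 0.0], [-0.001, -0.0, -1.0]]
force: [0.0, 0.2, -0.3]
opening: 0.625
gripper_force: 63.1
```

Call:
{"name": "arm_command", "arguments": {
  "commands": [
    {"travel": [0, 0, 0.6], "dr": [0, 0, 0], "gripper": 20},
    {"travel": [0, 0, 1.2], "dr": [0, 0, 0], "gripper": 20},
    {"travel": [0, 0, 1.8], "dr": [0, 0, 0], "gripper": 20},
    {"travel": [0, 0, 2.4], "dr": [0, 0, 0], "gripper": 20},
    {"travel": [0, 0, 3], "dr": [0, 0, 0], "gripper": 20}
  ]
}}

```text
t: 9.28
tool_pos: [512.8, 204.6, 269.3]
eef_rot: [[0.992, -0.125, -0.001], [-0.125, -0.992, 0.0], [-0.001, -0.0, -1.0]]
force: [-0.1, -0.5, -0.0]
opening: 0.625
gripper_force: 63.1
```

Call:
{"name": "arm_command", "arguments": {
  "commands": [
    {"travel": [0, 0, 0.5], "dr": [0, 0, 0], "gripper": 20},
    {"travel": [0, 0, 1], "dr": [0, 0, 0], "gripper": 20},
    {"travel": [0, 0, 1.5], "dr": [0, 0, 0], "gripper": 20},
    {"travel": [0, 0, 2], "dr": [0, 0, 0], "gripper": 20},
    {"travel": [0, 0, 2], "dr": [0, 0, 0], "gripper": 20}
  ]
}}

```text
t: 9.7
tool_pos: [512.8, 204.6, 267.2]
eef_rot: [[0.992, -0.125, -0.001], [-0.125, -0.992, 0.0], [-0.001, -0.0, -1.0]]
force: [-0.1, 0.2, -0.4]
opening: 0.622
gripper_force: 63.1
```

Call:
{"name": "arm_command", "arguments": {
  "commands": [
    {"travel": [0, 0, 0.5], "dr": [0, 0, 0], "gripper": 20},
    {"travel": [0, 0, 1], "dr": [0, 0, 0], "gripper": 20},
    {"travel": [0, 0, 1.5], "dr": [0, 0, 0], "gripper": 20},
    {"travel": [0, 0, 2], "dr": [0, 0, 0], "gripper": 20},
    {"travel": [0, 0, 2], "dr": [0, 0, 0], "gripper": 20}
  ]
}}

```text
t: 10.12
tool_pos: [512.8, 204.6, 265.2]
eef_rot: [[0.992, -0.125, -0.001], [-0.125, -0.992, 0.0], [-0.001, 0.0, -1.0]]
force: [0.2, 0.1, -1.3]
opening: 0.626
gripper_force: 63.1
```

Call:
{"name": "arm_command", "arguments": {
  "commands": [
    {"travel": [0, 0, 0.5], "dr": [0, 0, 0], "gripper": 20},
    {"travel": [0, 0, 1], "dr": [0, 0, 0], "gripper": 20},
    {"travel": [0, 0, 1.5], "dr": [0, 0, 0], "gripper": 20},
    {"travel": [0, 0, 2], "dr": [0, 0, 0], "gripper": 20},
    {"travel": [0, 0, 2], "dr": [0, 0, 0], "gripper": 20}
  ]
}}

```text
t: 10.53
tool_pos: [512.8, 204.7, 263.2]
eef_rot: [[0.992, -0.125, -0.001], [-0.125, -0.992, 0.0], [-0.001, -0.0, -1.0]]
force: [-1.0, -0.4, -0.2]
opening: 0.627
gripper_force: 63.1
```

Call:
{"name": "arm_command", "arguments": {
  "commands": [
    {"travel": [0, 0, 0.5], "dr": [0, 0, 0], "gripper": 20},
    {"travel": [0, 0, 1], "dr": [0, 0, 0], "gripper": 20},
    {"travel": [0, 0, 1.5], "dr": [0, 0, 0], "gripper": 20},
    {"travel": [0, 0, 2], "dr": [0, 0, 0], "gripper": 20},
    {"travel": [0, 0, 2], "dr": [0, 0, 0], "gripper": 20}
  ]
}}

```text
t: 10.95
tool_pos: [512.8, 204.6, 261.2]
eef_rot: [[0.992, -0.125, -0.001], [-0.125, -0.992, 0.0], [-0.001, -0.0, -1.0]]
force: [-0.6, 0.4, -0.6]
opening: 0.623
gripper_force: 63.1
```

Call:
{"name": "arm_command", "arguments": {
  "commands": [
    {"travel": [0, 0, 0.5], "dr": [0, 0, 0], "gripper": 20},
    {"travel": [0, 0, 1], "dr": [0, 0, 0], "gripper": 20},
    {"travel": [0, 0, 1.5], "dr": [0, 0, 0], "gripper": 20},
    {"travel": [0, 0, 2], "dr": [0, 0, 0], "gripper": 20},
    {"travel": [0, 0, 2], "dr": [0, 0, 0], "gripper": 20}
  ]
}}

```text
t: 11.37
tool_pos: [512.8, 204.7, 259.4]
eef_rot: [[0.992, -0.125, -0.001], [-0.125, -0.992, 0.0], [-0.001, -0.0, -1.0]]
force: [-0.5, 0.3, 3.2]
opening: 0.623
gripper_force: 63.1
```

Contact felt: the force rose by about 4 N. I'll hold to confirm, then open.

Call:
{"name": "arm_command", "arguments": {
  "commands": [
    {"travel": [0, 0, 0], "dr": [0, 0, 0], "gripper": 20},
    {"travel": [0, 0, 0], "dr": [0, 0, 0], "gripper": 20},
    {"travel": [0, 0, 0], "dr": [0, 0, 0], "gripper": 20}
  ]
}}

```text
t: 11.62
tool_pos: [512.8, 204.7, 259.4]
eef_rot: [[0.992, -0.125, -0.001], [-0.125, -0.992, 0.0], [-0.001, -0.0, -1.0]]
force: [0.3, 0.4, 2.5]
opening: 0.624
gripper_force: 63.1
```

Call:
{"name": "arm_command", "arguments": {
  "commands": [
    {"travel": [0, 0, 0], "dr": [0, 0, 0], "gripper": 64},
    {"travel": [0, 0, 0], "dr": [0, 0, 0], "gripper": 68},
    {"travel": [0, 0, 0], "dr": [0, 0, 0], "gripper": 74},
    {"travel": [0, 0, 0], "dr": [0, 0, 0], "gripper": 85},
    {"travel": [0, 0, 0], "dr": [0, 0, 0], "gripper": 100}
  ]
}}

```text
t: 12.03
tool_pos: [512.7, 204.6, 259.3]
eef_rot: [[0.992, -0.125, -0.001], [-0.125, -0.992, 0.0], [-0.001, 0.0, -1.0]]
force: [0.7, -0.0, 0.8]
opening: 0.967
gripper_force: 0.0
```

Call:
{"name": "arm_command", "arguments": {
  "commands": [
    {"travel": [0, 0, 0], "dr": [0, 0, 0], "gripper": 100},
    {"travel": [0, 0, 0], "dr": [0, 0, 0], "gripper": 100},
    {"travel": [0, 0, -1], "dr": [0, 0, 0], "gripper": 100},
    {"travel": [0, 0, -3], "dr": [0, 0, 0], "gripper": 100},
    {"travel": [0, 0, -6], "dr": [0, 0, 0], "gripper": 100}
  ]
}}

```text
t: 12.45
tool_pos: [512.8, 204.6, 265.4]
eef_rot: [[0.992, -0.125, -0.001], [-0.125, -0.992, 0.0], [-0.001, 0.0, -1.0]]
force: [-0.8, 0.2, 0.2]
opening: 1.0
gripper_force: 0.0
```

Call:
{"name": "arm_command", "arguments": {
  "commands": [
    {"travel": [0, 0, -8], "dr": [0, 0, 0], "gripper": 100},
    {"travel": [0, 0, -18], "dr": [0, 0, 0], "gripper": 100},
    {"travel": [0, 0, -35], "dr": [0, 0, 0], "gripper": 100},
    {"travel": [0, 0, -60], "dr": [0, 0, 0], "gripper": 100},
    {"travel": [0, 0, -90], "dr": [0, 0, 0], "gripper": 100}
  ]
}}

```text
t: 12.87
tool_pos: [512.5, 204.4, 356.3]
eef_rot: [[0.992, -0.125, -0.002], [-0.125, -0.992, -0.0], [-0.002, 0.001, -1.0]]
force: [0.7, 1.0, 0.3]
opening: 1.0
gripper_force: 0.0
```

Call:
{"name": "arm_command", "arguments": {
  "commands": [
    {"travel": [-15, 25, -10], "dr": [0, 0, 0], "gripper": 100},
    {"travel": [-30, 50, -20], "dr": [0, 0, 0], "gripper": 100},
    {"travel": [-45, 75, -30], "dr": [0, 0, 0], "gripper": 100},
    {"travel": [-50, 90, -30], "dr": [0, 0, 0], "gripper": 100},
    {"travel": [-50, 90, -30], "dr": [0, 0, 0], "gripper": 100}
  ]
}}

```text
t: 13.28
tool_pos: [451.0, 118.8, 386.8]
eef_rot: [[0.992, -0.128, 0.001], [-0.128, -0.992, 0.001], [0.001, -0.001, -1.0]]
force: [0.6, 0.8, 0.5]
opening: 1.002
gripper_force: 0.0
```

```bash
python3 -c "
from plan import *
s=env.get_image('side');t=env.get_image('top')
cv2.imwrite('pics/f1.png',cv2.convertScaleAbs(np.hstack([cv2.resize(s[240:340,300:380],(400,500),interpolation=cv2.INTER_CUBIC),cv2.resize(t[200:300,160:240],(400,500),interpolation=cv2.INTER_CUBIC)])[:,:,::-1],alpha=1.6))"
```

```text
(no output)
```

View pics/f1.png

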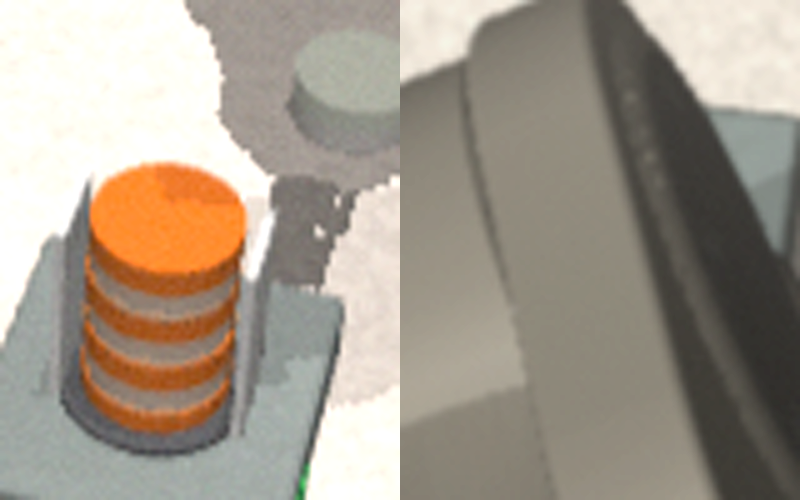

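The dish lies flat and squarely on the pile between the guides, with its lid at crop (167,218), and the arm is clear. I'm handing the job in.

```bash
python3 -c "
from rig import env
print(env.finish_job())"
```

```text
the job is handed in; nothing more can be done
None
```

The orange-lidded dish is on the stacker pile, lid up, flat and between the guides; I let go only after feeling about 3–4 N of contact, and handed the job in at about 13 s (no verdict came back).

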